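# Three coffee-machine spares back into their own stock trays

## Task

Three coffee-machine spares, a solenoid valve, a grinder motor and a vibration pump, have been put back into each other's stock trays. Put each, kept upright, in the middle of the front compartment of the tray that has the same part fixed on its step as a sample, setting one down in the free tray without a sample on the way. Set them down rather than drop them, and leave the screwdriver, the beaker and the jar where they are.

Things in the scene. Friction and masses are not known exactly. Their poses are not given: they have to be found in the camera images.
- valve_center (a point): Solenoid valve, loose, standing on its small brass foot: black 36 x 36 coil block (from 15 to 45 above the underside, its y faces bare) over a 30 x 30 brass foot with two 11 dia stubs along +-x, round steel nut on top. 56 high, 50 long in x, 0.24 kg or so. Point at its centre, 28 above the underside; z up. Grasp the coil across y (36). Sizes in mm.
- motor_center (a point): Grinder motor, loose, standing upright: bright round can of 40 dia (41 with its dark band), 48 high, with a thin shaft and brass pinion on top, 66 high in all, 0.22 kg or so. Point on its axis, 33 above the underside; z up. Grasp the can in any direction. Sizes in mm.
- pump_center (a point): Vibration pump, loose, lying: grey block in a steel frame, 46 long (x), 44 wide (y), 46 high, with a brass outlet at +x (22 long) and a black plastic inlet at -x (20 long), 88 long in all, 0.4 kg or so. Point at the middle of the block, 23 above the underside; z up. Grasp the block across y (44). Sizes in mm.
- valve_tray_in (a point): Fixed grey plastic stock tray, 180 long (its x) by 106 wide. Front compartment (towards the robot) with cork-lined floor, 112 (x) by 100 (y) inside, its floor 4 above the bench, its 3 thick walls 14 high above the bench (10 above the floor). Behind it, from 59 to 121 along +x, a step 8 high, with a sample of the solenoid valve fixed on it (top 64 above the bench). This point lies at the centre of the front compartment's floor, z up, +x towards the step. Sizes in mm.
- motor_tray_in (a point): Fixed grey plastic stock tray, 180 long (its x) by 106 wide. Front compartment (towards the robot) with cork-lined floor, 112 (x) by 100 (y) inside, its floor 4 above the bench, its 3 thick walls 14 high above the bench (10 above the floor). Behind it, from 59 to 121 along +x, a step 8 high, with a sample of the grinder motor fixed on it (top 74 above the bench). This point lies at the centre of the front compartment's floor, z up, +x towards the step. Sizes in mm.
- pump_tray_in (a point): Fixed grey plastic stock tray, 180 long (its x) by 106 wide. Front compartment (towards the robot) with cork-lined floor, 112 (x) by 100 (y) inside, its floor 4 above the bench, its 3 thick walls 14 high above the bench (10 above the floor). Behind it, from 59 to 121 along +x, a step 8 high, with a sample of the vibration pump fixed crosswise on it (top 54 above the bench). This point lies at the centre of the front compartment's floor, z up, +x towards the step. Sizes in mm.
- free_tray_in (a point): Fixed grey plastic stock tray, 180 long (its x) by 106 wide. Front compartment (towards the robot) with cork-lined floor, 112 (x) by 100 (y) inside, its floor 4 above the bench, its 3 thick walls 14 high above the bench (10 above the floor). Behind it, from 59 to 121 along +x, a step 8 high, which is bare: this tray has no sample and is empty at the start. This point lies at the centre of the front compartment's floor, z up, +x towards the step. Sizes in mm.
- screwdriver: Bystander: screwdriver, some 200 long, 26 high, lying along x on the bench to the left of the trays. Origin under the middle of its length. Sizes in mm.
- beaker: Bystander: clear plastic beaker, 84 dia, 70 high, standing to the right of the trays. Origin at the centre of its underside. Sizes in mm.
- jar: Bystander: white jar with lid, 60 dia, 60 high, standing to the right of the trays. Origin at the centre of its underside. Sizes in mm.
Mind the look-alikes: they are no part of the job. What is shaped like the part that bears valve_center but pink is not meant.

How it is judged:
By the outcome, as a careful person would: the job done as asked, in the order asked, and still so for the second after the job is handed in, with the robot touching nothing.
It also fails if it takes over 112 s, if anything falls off the work surface, if the arm or the gripper's body presses on something with over 40 N, if the wrist force passes 120 N, or if a joint passes its speed limit or range.

## Robot

A 7-joint arm with a two-finger parallel gripper is mounted at the origin on the work surface. World frame = base frame: x ahead of the robot, y to its left, z up, the work surface at z = 0. Lengths are in m, angles in rad, forces in N, time in s.
With the tool pointing down it reaches from about 0.35 to 0.9 m from the base axis. Payload 8.1 kg.
Tool frame: the origin (TCP) lies between the finger pads; the fingertips stand 17 mm ahead of it and the grasp point (between the pads) lies 2 mm behind it; z points along the fingers, y is the line along which they close (so a half turn about z gives the same grasp; the last joint's range is limited). The gripper opens to 92 mm and grips with 3 to 60 N. Pads are 19 mm wide; open, the fingers measure 130 mm over their backs; the gripper's body (75 mm by 190 mm) begins 47 mm behind the grasp point.
Start: joints at [1.167, 0.434, 0.025, 1.573, -0.012, 1.134, -0.075], TCP at [0.185, -0.597, 0.244] pointing down, gripper open.
Joint ranges: [-2.62, 2.62], [-0.44, 2.09], [-1.27, 1.32], [0.08, 2.57], [-1.32, 4.46], [0.12, 2], [-2.74, 2.74]. Speed limits (rad/s): [2.22, 2.22, 3.01, 3.01, 3.14, 3.14, 3.14].

## Interface

Orientations are given as a rotation vector (axis times angle).
In Python, from cell import observe, get_image, calibration, sign_off, look_for, regions_of, landmark_of gives the robot as it stands.
- The arm moves only by the tool jog_arm, never from a script. Its argument "plan" is a list of rows, each an object with "offset": the shift along the tool's x, y, z normalised to -1 to 1, where 1 is 0.15 m, a list of three; "twist": the turn, a rotation vector about the tool's x, y, z normalised to -1 to 1, where 1 is 2 pi rad, a list of three; "fingers": the gripper command: -1 is shut, 1 is fully open, values between are in proportion. In form: [{"offset": [x, y, z], "twist": [ax, ay, az], "fingers": fingers}, ...]. A call has 1 to 20 rows; each row is the pose to reach, as a shift and turn from the pose commanded when the call began, along the tool's axes at that moment, turning the shorter way round; what a row does not reach only later rows make up. A row lasts 1/8 s, in which the tool goes at most 62.5 mm and 10.7 degrees, less where a joint would pass 70% of its speed; a pose out of reach is approached as far as the arm can. A call with a number of a shift or a turn outside -1 to 1 is refused whole. A call with a gripper value outside its range is refused whole. The fingers move at their own pace and stop on an object; "newtons" is the grip in N (left out, the last holds). Time passes only in rows, so rows that repeat a pose let the fingers close. It gives the time, the measured TCP pose, the force, the opening and the grip force at its end, in the units of the state.
- observe(): the state, without advancing time (a new reading comes with each control period).
- get_image(name): name is "side" or "top" or "wrist"; returns the picture (420x560x3 uint8, red, green, blue); there is no depth.
- calibration(name): a dict with "fov_y" (degrees; the focal length in pixels is half the picture's height over the tangent of half this angle, whatever the lens; pixels are square), "cx", "cy" (the principal point, pixels), "k1" (the pictures are not rectified: a ray, as slopes to the right and down, at radius r is drawn at 1 + k1 r^2 times it, then the intrinsics apply), "position" and "attitude" of the camera in the world. Camera axes: x right, y down, z forward; pixel columns grow to the right and rows downward; lengths in m; the calibration is good to about 2 mm. A picture is of the moment at which its call begins: read the wrist's pose just before it. calibration takes no time and is no camera call; for the wrist camera it gives the pose at the moment of the call.
- sign_off(): hands the job in; it is judged then, once.
Trained networks look in the newest picture that a camera, given by its name, has taken for a name from the list of things; names that differ only in an ending like _2 or _b are one class to them, and where a whole thing is asked for, a point or a joint stands for the part that bears it (a point fixed in the world has none). Each returns a list of dicts, best first, with "conf" (0 to 1); they miss things now and then, are a little off and sometimes report something else, mostly with a low value. They report only what shows in the picture. A call takes as long as a camera call. They do not tell look-alikes from the thing itself.
- look_for(thing, camera): "box" ([left, top, width, height] as shares, 0 to 1, of the picture: columns of its width, rows of its height, round what is visible of it).
- regions_of(thing, camera): "region" (420x560 bool, what is visible of it) and "box" ([left, top, width, height] as shares, 0 to 1, of the picture: columns of its width, rows of its height, round what is visible of it).
- landmark_of(thing, camera): "at" ([row, column] as shares, 0 to 1, of the picture: columns of its width, rows of its height: a listed point, or the origin of a listed thing).
The state is a dict: "clock": time; "joints": joint angles; "dq": joint speeds; "joint_efforts": joint torques, N m; "position": TCP position; "ee_rot": TCP orientation; "force": force on the tool from outside, world axes, zero at the start; "ft_torque": the same for the moment, N m; "width": opening from 0.0 (shut) to 1.0 (fully open); "gripper_force": force on a finger pad.
Only numpy, scipy, OpenCV 4.12 (cv2) and the standard library are available. Lean on these libraries where they do the work, as an engineer would, in place of code of your own. Each camera call takes 0.05 s, during which the arm holds its last target. There are 200 camera calls.

## Working session

There is one attempt and no reset: what is moved stays moved. The work goes in short steps, Python scripts to look and compute and a tool call to move; the robot and the scene stay as the last step left them, time stands still between calls to the robot, and variables do not carry over. Pictures are saved under pics/ and viewed, at most 14 in all, crops included, and the job is handed in when it is done.

Besides the shell and the picture viewer there is one more tool, called after ">>>" in YAML: its name, and indented under it one key for each argument. jog_arm: Moves the arm, as the interface text tells. Scaled input: -1 to 1 covers 0.15 m each way for a shift and 2 pi rad each way for a turn. Its arguments: {"type":"object","properties":{"plan":{"type":"array","items":{"type":"object","properties":{"offset":{"type":"array","items":{"type":"number","minimum":-1,"maximum":1}},"twist":{"type":"array","items":{"type":"number","minimum":-1,"maximum":1}},"fingers":{"type":"number"}}}},"newtons":{"type":"number"}},"required":["plan"]}

```bash
mkdir -p pics; ls
cat > h.py <<'E'
import numpy as np, cv2
from scipy.spatial.transform import Rotation as R
from cell import *
def rot(c):
    a=np.array(c["attitude"],float)
    return R.from_rotvec(a).as_matrix() if a.size==3 else (a if a.size==9 else R.from_quat(a).as_matrix())
def ray(c,px,H=420):
    f=H/2/np.tan(np.radians(c["fov_y"])/2)
    d=np.array([(px[0]-c["cx"])/f,(px[1]-c["cy"])/f]); u=d.copy()
    for _ in range(30): u=d/(1+c["k1"]*(u@u))
    return rot(c)@np.array([u[0],u[1],1])
def onz(c,px,z):
    d=ray(c,px); p=np.array(c["position"]); return p+d*(z-p[2])/d[2]
def proj(c,P):
    f=210/np.tan(np.radians(c["fov_y"])/2)
    q=rot(c).T@(np.array(P)-c["position"]); u=q[:2]/q[2]; u=u*(1+c["k1"]*(u@u)); return u*f+[c["cx"],c["cy"]]
def snap(n,fn):
    im=get_image(n); cv2.imwrite("pics/"+fn,im[:,:,::-1]); return im
E
python3 - <<'E'
from h import *
print(observe())
H={'valve_center':.032,'motor_center':.037,'pump_center':.027,'valve_tray_in':.004,'motor_tray_in':.004,'pump_tray_in':.004,'free_tray_in':.004,'screwdriver':0,'beaker':0,'jar':0}
for n in ("top","side"):
    snap(n,n+"0.png"); c=calibration(n); print(n,c)
    for t,z in H.items():
        for r in landmark_of(t,n)[:3]:
            px=(r["at"][1]*560,r["at"][0]*420); print(t,round(r["conf"],2),np.round(px),np.round(onz(c,px,z),4))
E
```

```text
pics
{'clock': 0.0, 'joints': array([ 1.16741036,  0.43520795,  0.02496941,  1.57407663, -0.01162331,
        1.13400266, -0.075094  ]), 'dq': array([-0.00031376,  0.00044361,  0.00094965,  0.00085407, -0.00245732,
       -0.00031113, -0.00132757]), 'joint_efforts': array([ 1.86743625e-05, -6.67851663e+01,  9.84855630e-01, -3.14455962e+01,
       -6.07184717e-02,  4.30668646e-02,  1.61295757e-04]), 'position': array([ 0.18498532, -0.59649754,  0.24296216]), 'ee_rot': array([-3.10465491e+00, -4.70359178e-01,  5.46612087e-04]), 'force': array([ 0.75167415, -0.08914053,  0.53226712]), 'ft_torque': array([ 0.00909347, -0.04138081,  0.01852201]), 'gripper_force': 0.0, 'width': 0.9989274636032603}
top {'fov_y': 52.394772734679776, 'cx': 279.38345582989456, 'cy': 211.30474078630928, 'k1': -0.07667280587537056, 'position': array([0.3367552 , 0.00276473, 1.08169121]), 'attitude': array([-2.13516976,  2.13318199, -0.16264733])}
valve_center 0.65 [263. 261.] [0.3832 0.0524 0.032 ]
valve_center 0.56 [252. 198.] [0.5399 0.0804 0.032 ]
valve_center 0.48 [297. 238.] [ 0.4388 -0.031   0.032 ]
motor_
[... 942 characters left out ...]
2361   ])}
valve_center 0.87 [304. 224.] [ 0.4285 -0.0219  0.032 ]
valve_center 0.86 [245. 236.] [0.5361 0.0798 0.032 ]
valve_center 0.78 [314. 249.] [0.3734 0.059  0.032 ]
motor_center 0.8 [223. 284.] [0.5049 0.2393 0.037 ]
pump_center 0.58 [263. 203.] [ 0.5581 -0.0688  0.027 ]
valve_tray_in 0.78 [226. 296.] [0.5002 0.2388 0.004 ]
pump_tray_in 0.67 [238. 247.] [0.549  0.0926 0.004 ]
pump_tray_in 0.51 [220. 284.] [0.529  0.2138 0.004 ]
free_tray_in 0.82 [279. 177.] [ 0.5876 -0.2453  0.004 ]
free_tray_in 0.37 [176. 356.] [0.5121 0.4003 0.004 ]
screwdriver 0.62 [264. 204.] [ 0.5707 -0.1039  0.    ]
beaker 0.78 [298. 156.] [ 0.5845 -0.4002 -0.    ]
jar 0.58 [338. 170.] [ 0.4392 -0.3688  0.    ]
```

View pics/top0.png

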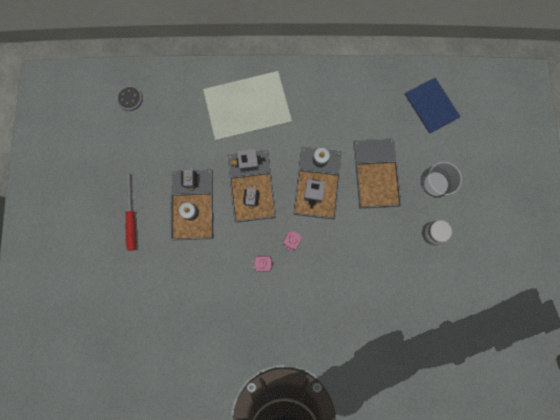

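View pics/side0.png

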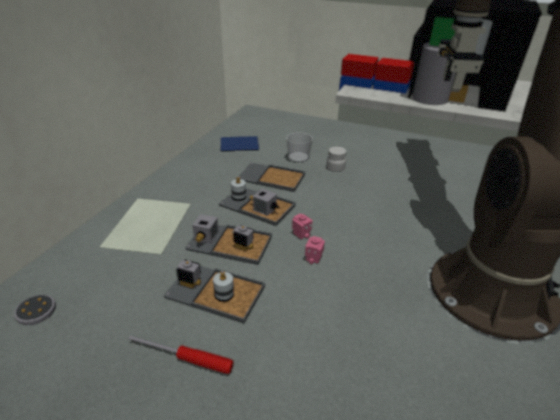

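Top view: the trays from left to right are valve (~192,216, holding the motor), pump (~253,198, holding the valve), motor (~317,195, holding the pump) and free (~377,185). The pink valves at (263,264) and (293,240) are decoys. The side view agrees. The motor will go to the free tray first. I'll align the tool and move in for wrist views.

>>> jog_arm:
  plan:
    - {"offset":[0.81,-0.586,-0.67],"twist":[0,0,0.0478],"fingers":1}
    - {"offset":[0.81,-0.586,-0.67],"twist":[0,0,0.0478],"fingers":1}
    - {"offset":[0.81,-0.586,-0.67],"twist":[0,0,0.0478],"fingers":1}
    - {"offset":[0.81,-0.586,-0.67],"twist":[0,0,0.0478],"fingers":1}
    - {"offset":[0.81,-0.586,-0.67],"twist":[0,0,0.0478],"fingers":1}

```text
clock: 1.72
position: [0.2746, -0.4773, 0.3441]
ee_rot: [3.141, 0.0, -0.001]
force: [-0.9, -0.8, -0.2]
width: 0.995
gripper_force: 0.0
```

>>> jog_arm:
  plan:
    - {"offset":[0.7,-1,0],"fingers":1}
    - {"offset":[0.7,-1,0],"fingers":1}
    - {"offset":[0.7,-1,0],"fingers":1}
    - {"offset":[0.7,-1,0],"fingers":1}

```text
$.plan[0]: bad value
```

>>> jog_arm:
  plan:
    - {"offset":[0.5,-1,0],"fingers":1}
    - {"offset":[0.5,-1,0],"fingers":1}
    - {"offset":[0.5,-1,0],"fingers":1}
    - {"offset":[0.5,-1,0],"fingers":1}

```text
$.plan[0]: bad value
```

>>> jog_arm:
  plan:
    - {"offset":[0.7,-1,0],"twist":[0,0,0],"fingers":1}
    - {"offset":[0.7,-1,0],"twist":[0,0,0],"fingers":1}
    - {"offset":[0.7,-1,0],"twist":[0,0,0],"fingers":1}
    - {"offset":[0.7,-1,0],"twist":[0,0,0],"fingers":1}

```text
clock: 2.22
position: [0.382, -0.3239, 0.3433]
ee_rot: [-3.139, -0.01, 0.001]
force: [-0.1, -0.3, -1.0]
width: 1.001
gripper_force: 0.0
```

>>> jog_arm:
  plan:
    - {"offset":[0.5,-1,0],"twist":[0,0,0],"fingers":1}
    - {"offset":[0.5,-1,0],"twist":[0,0,0],"fingers":1}
    - {"offset":[0.5,-1,0],"twist":[0,0,0],"fingers":1}
    - {"offset":[0.5,-1,0],"twist":[0,0,0],"fingers":1}

```text
clock: 2.72
position: [0.4558, -0.1756, 0.3433]
ee_rot: [-3.14, -0.005, 0.002]
force: [0.1, -1.1, -0.1]
width: 1.006
gripper_force: 0.0
```

```bash
cat > m.py <<'E'
from h import *
import sys
# cork rectangles + landmarks in wrist view
H={'valve_center':.032,'motor_center':.037,'pump_center':.027,'valve_tray_in':.004,'motor_tray_in':.004,'pump_tray_in':.004,'free_tray_in':.004}
def cork(n,im,c):
    hsv=cv2.cvtColor(im,cv2.COLOR_RGB2HSV)
    m=((hsv[...,0]<22)&(hsv[...,0]>4)&(hsv[...,1]>90)&(hsv[...,2]>60)).astype(np.uint8)
    m=cv2.morphologyEx(m,cv2.MORPH_CLOSE,np.ones((5,5))); m=cv2.morphologyEx(m,cv2.MORPH_OPEN,np.ones((5,5)))
    cs,_=cv2.findContours(m,cv2.RETR_EXTERNAL,cv2.CHAIN_APPROX_NONE)
    for k in cs:
        if cv2.contourArea(k)<500: continue
        P=np.array([onz(c,p,.004)[:2] for p in k[:,0]],np.float32)
        (x,y),(w,h),a=cv2.minAreaRect(P*1000); b=k[:,0]
        edge=b.min()<3 or b[:,0].max()>556 or b[:,1].max()>416
        print("cork",round(x),round(y),"size",round(w),round(h),"ang",round(a,1),"EDGE" if edge else "")
def run(n,fn):
    c=calibration(n); im=snap(n,fn); cork(n,im,c)
    for t,z in H.items():
        for r in landmark_of(t,n)[:2]:
            px=(r["at"][1]*560,r["at"][0]*420); print(t,round(r["conf"],2),np.round(px),np.round(onz(c,px,z)[:2],4))
if __name__=="__main__":
    for n in sys.argv[2:]: print(n); run(n,n+sys.argv[1]+".png")
E
python3 m.py 1 wrist top; python3 -c "
from h import *
print(calibration('wrist'),observe()['position'])"
```

```text
wrist
cork 189 -583 size 16 164 ang 0.0 EDGE
cork 497 218 size 112 54 ang 0.7 EDGE
cork 546 82 size 112 97 ang 6.9 
cork 554 -83 size 99 112 ang 83.1 
cork 579 -245 size 112 100 ang 2.8 
valve_center 0.92 [128. 226.] [0.3773 0.0471]
valve_center 0.91 [174. 187.] [ 0.4363 -0.0273]
motor_center 0.47 [213. 105.] [ 0.5504 -0.0912]
pump_center 0.87 [205. 101.] [ 0.5561 -0.0777]
pump_center 0.21 [ 89. 116.] [0.5356 0.0825]
motor_tray_in 0.9 [214. 104.] [ 0.5538 -0.0866]
pump_tray_in 0.63 [ 98. 109.] [0.5452 0.0825]
pump_tray_in 0.28 [408. 171.] [ 0.456  -0.3774]
free_tray_in 0.95 [321.  86.] [ 0.5782 -0.2404]
top
cork 499 238 size 109 96 ang 1.6 
cork 549 81 size 109 98 ang 7.0 
cork 558 -83 size 98 109 ang 83.8 
valve_center 0.81 [253. 198.] [0.5399 0.0782]
valve_center 0.8 [293. 239.] [ 0.438  -0.0222]
motor_center 0.63 [188. 210.] [0.5091 0.2387]
motor_center 0.37 [317. 190.] [ 0.5606 -0.0833]
pump_center 0.68 [314. 189.] [ 0.5641 -0.075 ]
valve_tray_in 0.74 [192. 217.] [0.4964 0.2361]
motor_tray_in 0.96 [318. 193.] [ 0.559  -0.0864]
motor_tray_in 0.35 [256. 195.] [0.5538 0.0715]
pump_tray_in 0.88 [253. 194.] [0.555  0.0787]
free_tray_in 0.57 [381. 182.] [ 0.5891 -0.2516]
{'fov_y': 67.63809144681123, 'cx': 276.1566106810796, 'cy': 208.66011353995492, 'k1': 0.02004572001963923, 'position': array([ 0.52303054, -0.17768008,  0.48417034]), 'attitude': array([ 2.08244391, -2.08458089, -0.27001126])} [ 0.45507678 -0.17691456  0.34425993]
```

>>> jog_arm:
  plan:
    - {"offset":[0,-1,0],"twist":[0,0,0],"fingers":1}
    - {"offset":[0,-1,0],"twist":[0,0,0],"fingers":1}
    - {"offset":[0,-1,0],"twist":[0,0,0],"fingers":1}
    - {"offset":[0,-1,0],"twist":[0,0,0],"fingers":1}

```text
clock: 4.03
position: [0.455, -0.0247, 0.3444]
ee_rot: [-3.141, -0.008, -0.001]
force: [-0.0, -1.2, -0.1]
width: 1.004
gripper_force: 0.0
```

>>> jog_arm:
  plan:
    - {"offset":[-0.3,-1,0.5],"twist":[0,0,0],"fingers":1}
    - {"offset":[-0.3,-1,0.5],"twist":[0,0,0],"fingers":1}
    - {"offset":[-0.3,-1,0.5],"twist":[0,0,0],"fingers":1}
    - {"offset":[-0.3,-1,0.5],"twist":[0,0,0],"fingers":1}

```text
clock: 4.53
position: [0.4085, 0.1246, 0.2681]
ee_rot: [3.141, 0.007, -0.004]
force: [-0.4, -0.4, 0.5]
width: 1.001
gripper_force: 0.0
```

```bash
python3 m.py 2 wrist; python3 -c "
from h import *
print(calibration('wrist'),observe()['position'])"
```

```text
wrist
cork 194 -221 size 14 137 ang 0.0 EDGE
cork 497 236 size 112 99 ang 1.9 
cork 546 79 size 112 100 ang 6.8 
cork 555 -86 size 97 114 ang 83.3 EDGE
valve_center 0.78 [396. 163.] [ 0.4332 -0.0186]
valve_center 0.74 [318.  68.] [0.5378 0.0775]
motor_center 0.91 [173. 101.] [0.5024 0.2395]
pump_center 0.7 [458.  52.] [ 0.554  -0.0759]
valve_tray_in 0.82 [188. 107.] [0.4977 0.2319]
pump_tray_in 0.68 [172.  97.] [0.5083 0.2498]
{'fov_y': 67.63809144681123, 'cx': 276.1566106810796, 'cy': 208.66011353995492, 'k1': 0.02004572001963923, 'position': array([0.47837139, 0.12125232, 0.40947484]), 'attitude': array([ 2.08078324, -2.08713718, -0.2697311 ])} [0.41046933 0.12216225 0.2695218 ]
```

View pics/wrist2.png

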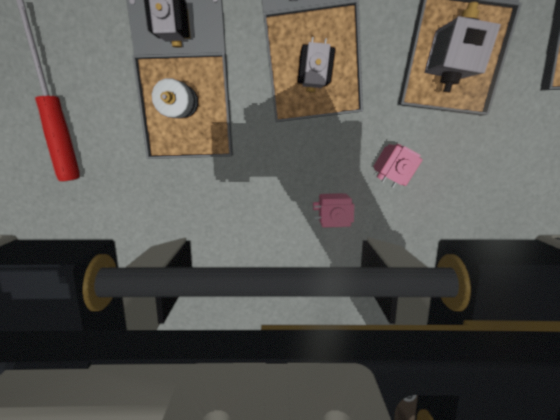

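View pics/wrist1.png

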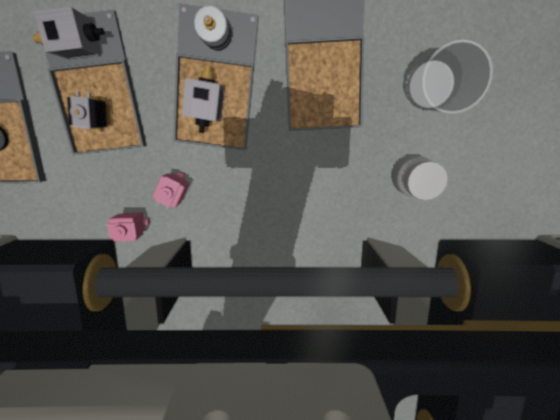

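wrist2: motor top at (173,98), valve at (317,65), pump at (463,50), pink decoys at (337,211) and (400,165). I'll move close to the motor and refine.

>>> jog_arm:
  plan:
    - {"offset":[0.1,-0.77,0.5],"twist":[0,0,0],"fingers":1}
    - {"offset":[0.1,-0.77,0.5],"twist":[0,0,0],"fingers":1}
    - {"offset":[0.1,-0.77,0.5],"twist":[0,0,0],"fingers":1}
    - {"offset":[0.1,-0.77,0.5],"twist":[0,0,0],"fingers":1}

```text
clock: 5.42
position: [0.4248, 0.2385, 0.1938]
ee_rot: [3.141, 0.002, -0.002]
force: [0.1, 0.3, 0.3]
width: 1.005
gripper_force: 0.0
```

```bash
python3 m.py 3 wrist; python3 -c "
from h import *
c=calibration('wrist')
for p in [(.50,.24,.052),(.50,.24,.07)]: print(proj(c,p))
r=regions_of('motor_center','wrist')
for q in r[:2]:
  ys,xs=np.nonzero(q['region']);print(q['conf'],xs.min(),xs.max(),ys.min(),ys.max())
print(observe()['position'])"
```

```text
wrist
cork 261 -1 size 196 12 ang 90.0 EDGE
cork 317 29 size 73 29 ang 15.1 
cork 317 445 size 29 73 ang 77.1 
cork 496 235 size 112 101 ang 2.0 
cork 546 78 size 114 97 ang 6.8 EDGE
valve_center 0.92 [540. 186.] [ 0.4351 -0.0169]
valve_center 0.74 [457. 243.] [0.3768 0.0532]
motor_center 0.64 [272. 110.] [0.506  0.2411]
valve_tray_in 0.74 [280. 118.] [0.5002 0.234 ]
pump_tray_in 0.3 [453.  73.] [0.5412 0.0665]
[272.52065006 117.8012367 ]
[272.28413745 117.23437846]
0.8 252 298 88 136
[0.42512929 0.23807499 0.19465397]
```

View pics/wrist3.png

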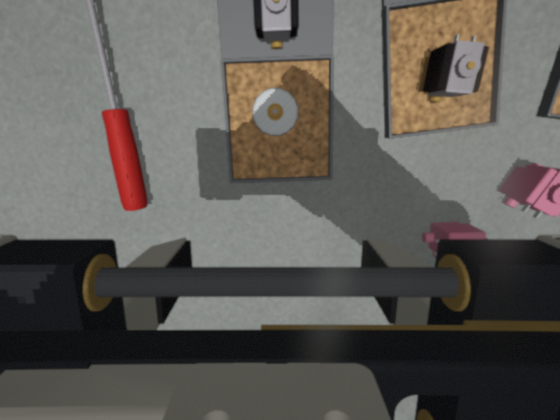

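```bash
python3 -c "
from h import *
c=calibration('wrist')
print(onz(c,(275,112),.052),onz(c,(275,112),.07),c['position'])
# valve: steel nut (466,67) z=.060
print(onz(c,(466,67),.06))
for a in [(455,42),(484,45),(476,94),(446,92)]: print(onz(c,a,.049))
"
```

```text
[0.50464636 0.23802602 0.052     ] [0.50390631 0.23797405 0.07      ] [0.49302715 0.23720999 0.3346099 ]
[0.5378476  0.08475546 0.06      ]
[0.5585141  0.09059945 0.049     ]
[0.55599709 0.06679011 0.049     ]
[0.51841625 0.06684329 0.049     ]
[0.52026343 0.09233738 0.049     ]
```

>>> jog_arm:
  plan:
    - {"offset":[0.53,0,0.1],"twist":[0,0,0],"fingers":1}
    - {"offset":[0.53,0,0.3],"twist":[0,0,0],"fingers":1}
    - {"offset":[0.53,0,0.5],"twist":[0,0,0],"fingers":1}
    - {"offset":[0.53,0,0.6],"twist":[0,0,0],"fingers":1}
    - {"offset":[0.53,0,0.6],"twist":[0,0,0],"fingers":1}

```text
clock: 6.5
position: [0.5038, 0.2383, 0.1037]
ee_rot: [3.141, 0.001, -0.002]
force: [0.6, -0.0, 0.1]
width: 1.001
gripper_force: 0.0
```

```bash
python3 -c "
from h import *
s=observe();print(s['position'],s['clock'])"
```

```text
[0.50376557 0.23831628 0.10373578] 6.5
```

Now down 66 mm, then grip.

>>> jog_arm:
  newtons: 20
  plan:
    - {"offset":[0,0,0.15],"twist":[0,0,0],"fingers":1}
    - {"offset":[0,0,0.3],"twist":[0,0,0],"fingers":1}
    - {"offset":[0,0,0.44],"twist":[0,0,0],"fingers":1}
    - {"offset":[0,0,0.44],"twist":[0,0,0],"fingers":1}
    - {"offset":[0,0,0.44],"twist":[0,0,0],"fingers":-1}
    - {"offset":[0,0,0.44],"twist":[0,0,0],"fingers":-1}
    - {"offset":[0,0,0.44],"twist":[0,0,0],"fingers":-1}
    - {"offset":[0,0,0.44],"twist":[0,0,0],"fingers":-1}
    - {"offset":[0,0,0.44],"twist":[0,0,0],"fingers":-1}
    - {"offset":[0,0,0.44],"twist":[0,0,0],"fingers":-1}

```text
clock: 7.75
position: [0.5044, 0.2387, 0.0382]
ee_rot: [-3.141, -0.001, -0.0]
force: [-0.3, 0.0, 0.5]
width: 0.432
gripper_force: 20.0
```

>>> jog_arm:
  plan:
    - {"offset":[0,0,-0.1],"twist":[0,0,0],"fingers":-1}
    - {"offset":[0,0,-0.3],"twist":[0,0,0],"fingers":-1}
    - {"offset":[0,0,-0.55],"twist":[0,0,0],"fingers":-1}
    - {"offset":[0,0,-0.73],"twist":[0,0,0],"fingers":-1}
    - {"offset":[0,0.2,-0.73],"twist":[0,0,0],"fingers":-1}
    - {"offset":[0.05,0.5,-0.73],"twist":[0,0,0],"fingers":-1}
    - {"offset":[0.1,0.8,-0.73],"twist":[0,0,0],"fingers":-1}
    - {"offset":[0.13,1,-0.73],"twist":[0,0,0],"fingers":-1}

```text
clock: 8.75
position: [0.524, 0.0859, 0.1485]
ee_rot: [3.141, -0.003, 0.0]
force: [1.4, 0.7, -2.4]
width: 0.429
gripper_force: 20.0
```

>>> jog_arm:
  plan:
    - {"offset":[0.04,0.25,0],"twist":[0,0,0],"fingers":-1}
    - {"offset":[0.08,0.5,0],"twist":[0,0,0],"fingers":-1}
    - {"offset":[0.12,0.75,0],"twist":[0,0,0],"fingers":-1}
    - {"offset":[0.16,1,0],"twist":[0,0,0],"fingers":-1}

```text
clock: 9.25
position: [0.5479, -0.0626, 0.1486]
ee_rot: [3.142, 0.001, 0.0]
force: [1.0, 0.9, -1.3]
width: 0.431
gripper_force: 20.0
```

>>> jog_arm:
  plan:
    - {"offset":[0.05,0.25,0],"twist":[0,0,0],"fingers":-1}
    - {"offset":[0.1,0.5,0],"twist":[0,0,0],"fingers":-1}
    - {"offset":[0.15,0.75,0],"twist":[0,0,0],"fingers":-1}
    - {"offset":[0.2,1,0],"twist":[0,0,0],"fingers":-1}
    - {"offset":[0.2,1,0],"twist":[0,0,0],"fingers":-1}

```text
clock: 9.88
position: [0.5775, -0.2158, 0.1481]
ee_rot: [3.14, -0.008, -0.0]
force: [-0.4, 0.8, -2.5]
width: 0.432
gripper_force: 20.0
```

>>> jog_arm:
  plan:
    - {"offset":[0.01,0.2,0],"twist":[0,0,0],"fingers":-1}
    - {"offset":[0.01,0.2,0.2],"twist":[0,0,0],"fingers":-1}
    - {"offset":[0.01,0.2,0.4],"twist":[0,0,0],"fingers":-1}
    - {"offset":[0.01,0.2,0.55],"twist":[0,0,0],"fingers":-1}
    - {"offset":[0.01,0.2,0.65],"twist":[0,0,0],"fingers":-1}
    - {"offset":[0.01,0.2,0.69],"twist":[0,0,0],"fingers":-1}
    - {"offset":[0.01,0.2,0.71],"twist":[0,0,0],"fingers":-1}
    - {"offset":[0.01,0.2,0.725],"twist":[0,0,0],"fingers":-1}
    - {"offset":[0.01,0.2,0.73],"twist":[0,0,0],"fingers":-1}
    - {"offset":[0.01,0.2,0.73],"twist":[0,0,0],"fingers":-1}

```text
clock: 11.12
position: [0.5797, -0.2415, 0.0385]
ee_rot: [3.141, 0.0, 0.001]
force: [0.2, -0.5, -2.6]
width: 0.43
gripper_force: 20.0
```

>>> jog_arm:
  plan:
    - {"offset":[0,0.02,0],"twist":[0,0,0],"fingers":-1}
    - {"offset":[0,0.02,0.005],"twist":[0,0,0],"fingers":-1}
    - {"offset":[0,0.02,0.007],"twist":[0,0,0],"fingers":-1}

```text
clock: 11.5
position: [0.5797, -0.245, 0.0382]
ee_rot: [3.141, -0.0, 0.001]
force: [-4.0, 0.2, 10.4]
width: 0.433
gripper_force: 20.0
```

>>> jog_arm:
  plan:
    - {"offset":[0,0,0],"twist":[0,0,0],"fingers":1}
    - {"offset":[0,0,0],"twist":[0,0,0],"fingers":1}
    - {"offset":[0,0,0],"twist":[0,0,0],"fingers":1}
    - {"offset":[0,0,0],"twist":[0,0,0],"fingers":1}
    - {"offset":[0,0,-0.2],"twist":[0,0,0],"fingers":1}
    - {"offset":[0,0,-0.6],"twist":[0,0,0],"fingers":1}
    - {"offset":[0,0,-1],"twist":[0,0,0],"fingers":1}
    - {"offset":[0,0,-1],"twist":[0,0,0],"fingers":1}

```text
clock: 12.5
position: [0.5826, -0.2449, 0.1926]
ee_rot: [3.139, 0.001, 0.014]
force: [-0.3, -0.3, 0.2]
width: 1.0
gripper_force: 0.0
```

>>> jog_arm:
  plan:
    - {"offset":[-0.4,-1,0],"twist":[0,0,0],"fingers":1}
    - {"offset":[-0.4,-1,0],"twist":[0,0,0],"fingers":1}
    - {"offset":[-0.4,-1,0],"twist":[0,0,0],"fingers":1}

```text
clock: 12.88
position: [0.5178, -0.0913, 0.1864]
ee_rot: [-3.141, -0.005, 0.002]
force: [0.4, 0.1, -0.1]
width: 1.001
gripper_force: 0.0
```

>>> jog_arm:
  plan:
    - {"offset":[-0.4,-1,0],"twist":[0,0,0],"fingers":1}
    - {"offset":[-0.4,-1,0],"twist":[0,0,0],"fingers":1}
    - {"offset":[-0.4,-1,0],"twist":[0,0,0],"fingers":1}
    - {"offset":[-0.4,-1,0],"twist":[0,0,0],"fingers":1}

```text
clock: 13.38
position: [0.458, 0.0583, 0.1867]
ee_rot: [-3.141, -0.009, 0.001]
force: [0.9, -0.8, -0.8]
width: 0.997
gripper_force: 0.0
```

```bash
python3 m.py 4 wrist; python3 -c "
from h import *
im=cv2.imread('pics/wrist4.png')[0:230,120:560]
cv2.imwrite('pics/w4c.png',cv2.resize(im,None,fx=1.8,fy=1.8))
s=observe();print(s['position'])"
```

```text
wrist
cork 300 -148 size 12 248 ang 0.9 EDGE
cork 355 -146 size 72 29 ang 13.1 
cork 353 260 size 29 72 ang 76.1 
cork 496 237 size 112 96 ang 1.9 
cork 557 -204 size 76 15 ang 13.6 EDGE
cork 546 80 size 112 100 ang 7.0 
cork 553 -85 size 97 112 ang 83.0 
valve_center 0.94 [248. 111.] [0.5381 0.0828]
valve_center 0.81 [353. 223.] [ 0.4339 -0.018 ]
pump_center 0.74 [429.  92.] [ 0.5548 -0.0784]
valve_tray_in 0.9 [103. 153.] [0.4982 0.2324]
motor_tray_in 0.27 [248. 112.] [0.5385 0.0854]
[0.45966381 0.05472653 0.18696334]
```

View pics/w4c.png

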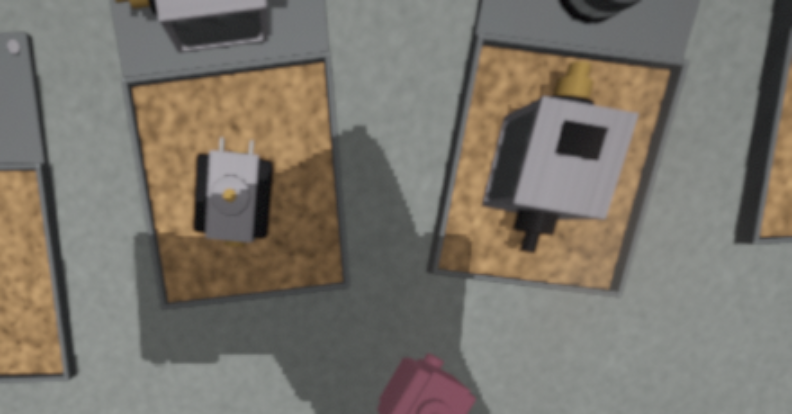

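```bash
python3 -c "
from h import *
c=calibration('wrist')
f=lambda x,y,z: onz(c,(x/1.8+120,y/1.8),z)
P=[f(*p,.049) for p in [(212,150),(207,238),(259,153),(254,241)]]
for p in P: print(p)
for a,b in ((0,1),(2,3)): d=P[a]-P[b]; print(np.degrees(np.arctan2(d[1],d[0])))
print('c',np.mean(P,0), 'nut',f(230,194,.058))
Q=[f(*p,.050) for p in [(546,98),(637,112),(608,217),(517,205)]]
for q in Q: print(q)
for a,b in ((0,3),(1,2)): d=Q[a]-Q[b]; print(np.degrees(np.arctan2(d[1],d[0])))
print('pump',np.mean(Q,0)); print(observe()['ee_rot'])
"
```

```text
[0.5614445  0.08528647 0.049     ]
[0.52230499 0.0890656  0.049     ]
[0.56013107 0.06372486 0.049     ]
[0.52087154 0.06663531 0.049     ]
-5.51511332134172
-4.23977884527103
c [0.54118802 0.07617806 0.049     ] nut [0.54178881 0.07677702 0.058     ]
[ 0.58209145 -0.06454822  0.05      ]
[ 0.57591872 -0.10560462  0.05      ]
[ 0.53097216 -0.09968638  0.05      ]
[ 0.53670024 -0.05673083  0.05      ]
-9.77177097175236
-7.501151245725546
pump [ 0.55642064 -0.08164252  0.05      ]
[ 3.14151562e+00 -1.97189587e-03 -4.86552402e-04]
```

>>> jog_arm:
  newtons: 20
  plan:
    - {"offset":[0.3,-0.1,0],"twist":[0,0,0.0125],"fingers":1}
    - {"offset":[0.542,-0.153,0.1],"twist":[0,0,0.0125],"fingers":1}
    - {"offset":[0.542,-0.153,0.4],"twist":[0,0,0.0125],"fingers":1}
    - {"offset":[0.542,-0.153,0.65],"twist":[0,0,0.0125],"fingers":1}
    - {"offset":[0.542,-0.153,0.85],"twist":[0,0,0.0125],"fingers":1}
    - {"offset":[0.542,-0.153,1],"twist":[0,0,0.0125],"fingers":1}
    - {"offset":[0.542,-0.153,1],"twist":[0,0,0.0125],"fingers":1}
    - {"offset":[0.542,-0.153,1],"twist":[0,0,0.0125],"fingers":-1}
    - {"offset":[0.542,-0.153,1],"twist":[0,0,0.0125],"fingers":-1}
    - {"offset":[0.542,-0.153,1],"twist":[0,0,0.0125],"fingers":-1}
    - {"offset":[0.542,-0.153,1],"twist":[0,0,0.0125],"fingers":-1}
    - {"offset":[0.542,-0.153,1],"twist":[0,0,0.0125],"fingers":-1}
    - {"offset":[0.542,-0.153,1],"twist":[0,0,0.0125],"fingers":-1}

```text
clock: 15.4
position: [0.5409, 0.079, 0.0373]
ee_rot: [-3.139, 0.122, -0.001]
force: [0.3, 1.4, 0.5]
width: 0.394
gripper_force: 0.7
```

>>> jog_arm:
  plan:
    - {"offset":[0,0,0],"twist":[0,0,0],"fingers":-1}
    - {"offset":[0,0,0],"twist":[0,0,0],"fingers":-1}
    - {"offset":[0,0,-0.1],"twist":[0,0,0],"fingers":-1}
    - {"offset":[0,0,-0.3],"twist":[0,0,0],"fingers":-1}
    - {"offset":[0,0,-0.55],"twist":[0,0,0],"fingers":-1}
    - {"offset":[0,0,-0.7],"twist":[0,0,0],"fingers":-1}
    - {"offset":[-0.08,-0.2,-0.7],"twist":[0,0,-0.006],"fingers":-1}
    - {"offset":[-0.18,-0.45,-0.7],"twist":[0,0,-0.012],"fingers":-1}
    - {"offset":[-0.3,-0.75,-0.7],"twist":[0,0,-0.0178],"fingers":-1}
    - {"offset":[-0.379,-1,-0.7],"twist":[0,0,-0.0178],"fingers":-1}
    - {"offset":[-0.379,-1,-0.7],"twist":[0,0,-0.0178],"fingers":-1}
    - {"offset":[-0.379,-1,-0.7],"twist":[0,0,-0.0178],"fingers":-1}

```text
clock: 16.9
position: [0.4958, 0.2315, 0.1424]
ee_rot: [3.14, 0.052, -0.0]
force: [0.1, -1.8, -2.8]
width: 0.393
gripper_force: 20.0
```

```bash
python3 m.py 5 wrist; python3 -c "
from h import *
s=observe();print(s['position'],s['ee_rot'],s['width'],s['force'])"
```

```text
wrist
cork 373 100 size 12 153 ang 2.1 
cork 505 236 size 91 100 ang 1.9 
cork 545 79 size 112 97 ang 6.9 
cork 638 115 size 18 24 ang 1.3 
valve_center 0.73 [275. 268.] [0.4441 0.2298]
motor_center 0.44 [447. 155.] [0.5455 0.1003]
valve_tray_in 0.6 [270. 202.] [0.4963 0.2358]
pump_tray_in 0.66 [450. 152.] [0.5457 0.0802]
[0.49597054 0.23200425 0.14216482] [ 3.14098398e+00  5.15487341e-02 -7.72241222e-05] 0.3862879584536774 [ 1.48399575e-01 -1.13418821e-03 -2.75207565e+00]
```

>>> jog_arm:
  plan:
    - {"offset":[0,-0.03,0.1],"twist":[0,0,0],"fingers":-1}
    - {"offset":[0,-0.03,0.3],"twist":[0,0,0],"fingers":-1}
    - {"offset":[0,-0.03,0.5],"twist":[0,0,0],"fingers":-1}
    - {"offset":[0,-0.03,0.62],"twist":[0,0,0],"fingers":-1}
    - {"offset":[0,-0.03,0.67],"twist":[0,0,0],"fingers":-1}
    - {"offset":[0,-0.03,0.69],"twist":[0,0,0],"fingers":-1}
    - {"offset":[0,-0.03,0.695],"twist":[0,0,0],"fingers":-1}
    - {"offset":[0,-0.03,0.695],"twist":[0,0,0],"fingers":-1}

```text
clock: 18.3
position: [0.4961, 0.2372, 0.0386]
ee_rot: [-3.141, -0.053, -0.002]
force: [0.5, -0.1, -2.5]
width: 0.391
gripper_force: 20.0
```

>>> jog_arm:
  plan:
    - {"offset":[0,0,0.004],"twist":[0,0,0],"fingers":-1}
    - {"offset":[0,0,0.007],"twist":[0,0,0],"fingers":-1}
    - {"offset":[0,0,0.007],"twist":[0,0,0],"fingers":-1}

```text
clock: 18.68
position: [0.4959, 0.237, 0.0373]
ee_rot: [-3.141, -0.053, -0.001]
force: [-1.7, -1.1, 3.9]
width: 0.387
gripper_force: 20.0
```

>>> jog_arm:
  plan:
    - {"offset":[0,0,0],"twist":[0,0,0],"fingers":1}
    - {"offset":[0,0,0],"twist":[0,0,0],"fingers":1}
    - {"offset":[0,0,0],"twist":[0,0,0],"fingers":1}
    - {"offset":[0,0,0],"twist":[0,0,0],"fingers":1}
    - {"offset":[0,0,-0.2],"twist":[0,0,0],"fingers":1}
    - {"offset":[0,0,-0.6],"twist":[0,0,0],"fingers":1}
    - {"offset":[0,0,-1],"twist":[0,0,0],"fingers":1}
    - {"offset":[0,0,-1],"twist":[0,0,0],"fingers":1}

```text
clock: 19.68
position: [0.4978, 0.2388, 0.1917]
ee_rot: [-3.137, -0.053, -0.012]
force: [0.2, 0.7, 0.2]
width: 1.0
gripper_force: 0.0
```

>>> jog_arm:
  plan:
    - {"offset":[0,1,0],"twist":[0,0,0.0053],"fingers":1}
    - {"offset":[0,1,0],"twist":[0,0,0.0053],"fingers":1}
    - {"offset":[0,1,0],"twist":[0,0,0.0053],"fingers":1}

```text
clock: 20.05
position: [0.5001, 0.0825, 0.1858]
ee_rot: [3.139, -0.006, -0.003]
force: [0.5, -0.4, 0.4]
width: 1.004
gripper_force: 0.0
```

>>> jog_arm:
  plan:
    - {"offset":[-0.1,1,0],"twist":[0,0,0],"fingers":1}
    - {"offset":[-0.1,1,0],"twist":[0,0,0],"fingers":1}
    - {"offset":[-0.1,1,0],"twist":[0,0,0],"fingers":1}
    - {"offset":[-0.1,1,0],"twist":[0,0,0],"fingers":1}

```text
clock: 20.55
position: [0.4849, -0.0655, 0.186]
ee_rot: [3.141, -0.007, -0.003]
force: [0.3, 0.8, -0.1]
width: 0.997
gripper_force: 0.0
```

```bash
python3 m.py 6 wrist; python3 -c "
from h import *
im=cv2.imread('pics/wrist6.png')[0:230,120:560]
cv2.imwrite('pics/w6c.png',cv2.resize(im,None,fx=1.8,fy=1.8))
s=observe();print(s['position'],s['ee_rot'])"
```

```text
wrist
cork 325 -298 size 192 12 ang 89.6 EDGE
cork 380 -269 size 72 29 ang 15.0 
cork 382 136 size 28 72 ang 76.8 
cork 495 198 size 36 115 ang 77.2 EDGE
cork 546 82 size 113 97 ang 6.8 
cork 554 -84 size 101 112 ang 83.2 
cork 579 -245 size 112 96 ang 3.0 
valve_center 0.75 [163. 297.] [0.3803 0.052 ]
valve_center 0.66 [233. 247.] [ 0.4354 -0.0233]
motor_center 0.75 [481.  88.] [ 0.5823 -0.2424]
pump_center 0.85 [287. 121.] [ 0.557  -0.0765]
pump_tray_in 0.81 [128. 135.] [0.544  0.0807]
[ 0.48586518 -0.06193083  0.18684116] [-3.14139576e+00 -3.22499712e-03 -3.68327800e-05]
```

View pics/w6c.png

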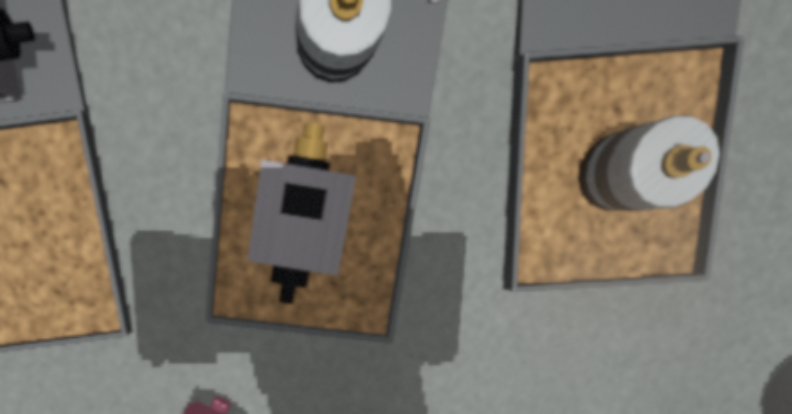

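The motor stands upright in the free tray, at crop ~(645,165). The pump block's top corners are at crop (263,162), (355,175), (338,273) and (249,259), with the brass outlet towards the step.

```bash
python3 -c "
from h import *
c=calibration('wrist')
f=lambda x,y,z: onz(c,(x/1.8+120,y/1.8),z)
Q=[f(*p,.050) for p in [(263,162),(355,175),(338,273),(249,259)]]
for q in Q: print(q)
for a,b in ((0,3),(1,2)): d=Q[a]-Q[b]; print(np.degrees(np.arctan2(d[1],d[0])))
for a,b in ((0,1),(3,2)): d=Q[a]-Q[b]; print(np.degrees(np.arctan2(-d[0],d[1])))
print('pump',np.mean(Q,0))
print('motor',f(678,161,.052),f(700,157,.070))
"
```

```text
[ 0.58232586 -0.05439663  0.05      ]
[ 0.5767015  -0.09691009  0.05      ]
[ 0.53205057 -0.09027778  0.05      ]
[ 0.53866162 -0.04732365  0.05      ]
-9.201170007839695
-8.44876401124421
-7.536236417709322
-8.749701494055193
pump [ 0.55743489 -0.07222704  0.05      ]
motor [ 0.58180514 -0.24237316  0.052     ] [ 0.58146745 -0.2394201   0.07      ]
```

>>> jog_arm:
  newtons: 30
  plan:
    - {"offset":[0.3,0.05,0],"twist":[0,0,0.0236],"fingers":1}
    - {"offset":[0.467,0.095,0.1],"twist":[0,0,0.0236],"fingers":1}
    - {"offset":[0.467,0.095,0.4],"twist":[0,0,0.0236],"fingers":1}
    - {"offset":[0.467,0.095,0.65],"twist":[0,0,0.0236],"fingers":1}
    - {"offset":[0.467,0.095,0.85],"twist":[0,0,0.0236],"fingers":1}
    - {"offset":[0.467,0.095,1],"twist":[0,0,0.0236],"fingers":1}
    - {"offset":[0.467,0.095,1],"twist":[0,0,0.0236],"fingers":1}
    - {"offset":[0.467,0.095,1],"twist":[0,0,0.0236],"fingers":-1}
    - {"offset":[0.467,0.095,1],"twist":[0,0,0.0236],"fingers":-1}
    - {"offset":[0.467,0.095,1],"twist":[0,0,0.0236],"fingers":-1}
    - {"offset":[0.467,0.095,1],"twist":[0,0,0.0236],"fingers":-1}
    - {"offset":[0.467,0.095,1],"twist":[0,0,0.0236],"fingers":-1}
    - {"offset":[0.467,0.095,1],"twist":[0,0,0.0236],"fingers":-1}
    - {"offset":[0.467,0.095,1],"twist":[0,0,0.0236],"fingers":-1}

```text
clock: 22.7
position: [0.556, -0.0767, 0.0371]
ee_rot: [-3.133, 0.232, -0.001]
force: [0.1, 2.3, 3.7]
width: 0.477
gripper_force: 30.0
```

>>> jog_arm:
  plan:
    - {"offset":[0,0,-0.05],"twist":[0,0,0],"fingers":-1}
    - {"offset":[0,0,-0.2],"twist":[0,0,0],"fingers":-1}
    - {"offset":[0,0,-0.45],"twist":[0,0,0],"fingers":-1}
    - {"offset":[0,0,-0.7],"twist":[0,0,0],"fingers":-1}
    - {"offset":[-0.04,-0.15,-0.75],"twist":[0,0,-0.009],"fingers":-1}
    - {"offset":[-0.08,-0.35,-0.75],"twist":[0,0,-0.018],"fingers":-1}
    - {"offset":[-0.13,-0.6,-0.75],"twist":[0,0,-0.028],"fingers":-1}
    - {"offset":[-0.19,-0.85,-0.75],"twist":[0,0,-0.037],"fingers":-1}
    - {"offset":[-0.222,-1,-0.75],"twist":[0,0,-0.0428],"fingers":-1}
    - {"offset":[-0.222,-1,-0.75],"twist":[0,0,-0.0428],"fingers":-1}
    - {"offset":[-0.222,-1,-0.75],"twist":[0,0,-0.0428],"fingers":-1}

```text
clock: 24.08
position: [0.5448, 0.0749, 0.1489]
ee_rot: [3.135, 0.188, -0.002]
force: [0.9, 0.1, -4.2]
width: 0.473
gripper_force: 30.0
```

```bash
python3 m.py 7 wrist; python3 -c "
from h import *
s=observe();print(s['position'],s['ee_rot'],s['width'],s['force'])"
```

```text
wrist
cork 430 -81 size 12 166 ang 7.1 
cork 519 238 size 61 96 ang 1.9 
cork 561 -86 size 96 94 ang 83.2 
cork 554 81 size 93 100 ang 7.1 
valve_center 0.74 [ 83. 244.] [0.4941 0.2362]
pump_center 0.85 [279. 261.] [0.4952 0.0658]
pump_center 0.73 [443. 214.] [ 0.5554 -0.0702]
valve_tray_in 0.6 [103. 230.] [0.4968 0.234 ]
motor_tray_in 0.6 [445. 212.] [ 0.5531 -0.085 ]
pump_tray_in 0.74 [269. 202.] [0.5435 0.0804]
pump_tray_in 0.25 [448. 214.] [ 0.5514 -0.088 ]
[0.54500474 0.07572865 0.1493622 ] [ 3.13575637e+00  1.88908906e-01 -2.31309471e-05] 0.4751893280258558 [-0.19061368 -0.20582598 -4.07418746]
```

View pics/wrist7.png

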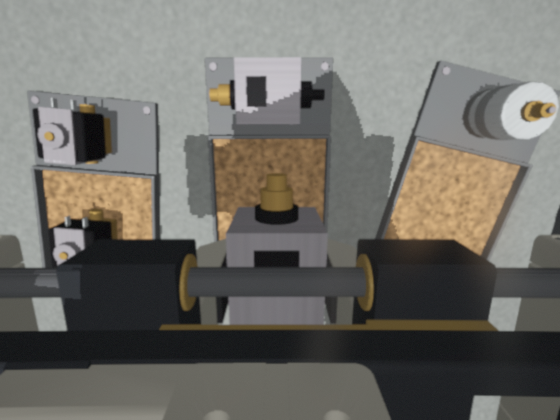

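>>> jog_arm:
  plan:
    - {"offset":[0.011,-0.032,0.1],"twist":[0,0,0],"fingers":-1}
    - {"offset":[0.011,-0.032,0.3],"twist":[0,0,0],"fingers":-1}
    - {"offset":[0.011,-0.032,0.5],"twist":[0,0,0],"fingers":-1}
    - {"offset":[0.011,-0.032,0.64],"twist":[0,0,0],"fingers":-1}
    - {"offset":[0.011,-0.032,0.71],"twist":[0,0,0],"fingers":-1}
    - {"offset":[0.011,-0.032,0.735],"twist":[0,0,0],"fingers":-1}
    - {"offset":[0.011,-0.032,0.742],"twist":[0,0,0],"fingers":-1}
    - {"offset":[0.011,-0.032,0.742],"twist":[0,0,0],"fingers":-1}

```text
clock: 25.48
position: [0.5465, 0.0812, 0.0387]
ee_rot: [-3.136, -0.19, -0.002]
force: [-0.8, 1.0, -3.1]
width: 0.476
gripper_force: 30.0
```

>>> jog_arm:
  plan:
    - {"offset":[0,0,0.004],"twist":[0,0,0],"fingers":-1}
    - {"offset":[0,0,0.007],"twist":[0,0,0],"fingers":-1}
    - {"offset":[0,0,0.008],"twist":[0,0,0],"fingers":-1}

```text
clock: 25.85
position: [0.5461, 0.081, 0.0371]
ee_rot: [3.136, 0.19, 0.0]
force: [-0.2, -0.3, 0.4]
width: 0.478
gripper_force: 30.0
```

>>> jog_arm:
  plan:
    - {"offset":[0,0,0],"twist":[0,0,0],"fingers":1}
    - {"offset":[0,0,0],"twist":[0,0,0],"fingers":1}
    - {"offset":[0,0,0],"twist":[0,0,0],"fingers":1}
    - {"offset":[0,0,0],"twist":[0,0,0],"fingers":1}
    - {"offset":[0,0,-0.2],"twist":[0,0,0],"fingers":1}
    - {"offset":[0,0,-0.6],"twist":[0,0,0],"fingers":1}
    - {"offset":[0,0,-1],"twist":[0,0,0],"fingers":1}
    - {"offset":[0,0,-1],"twist":[0,0,0],"fingers":1}

```text
clock: 26.85
position: [0.5487, 0.0822, 0.1918]
ee_rot: [-3.135, -0.19, -0.014]
force: [0.8, -0.1, -0.3]
width: 0.999
gripper_force: 0.0
```

>>> jog_arm:
  plan:
    - {"offset":[0,1,0],"twist":[0,0,0.0192],"fingers":1}
    - {"offset":[0,1,0],"twist":[0,0,0.0192],"fingers":1}
    - {"offset":[0,1,0],"twist":[0,0,0.0192],"fingers":1}

```text
clock: 27.22
position: [0.5635, -0.0728, 0.1858]
ee_rot: [3.14, -0.008, -0.003]
force: [-0.5, 0.5, -0.1]
width: 0.999
gripper_force: 0.0
```

>>> jog_arm:
  plan:
    - {"offset":[-0.4,1,0],"twist":[0,0,0],"fingers":1}
    - {"offset":[-0.4,1,0],"twist":[0,0,0],"fingers":1}
    - {"offset":[-0.4,1,0],"twist":[0,0,0],"fingers":1}
    - {"offset":[-0.4,1,0],"twist":[0,0,0],"fingers":1}
    - {"offset":[-0.4,1,0],"twist":[0,0,0],"fingers":1}
    - {"offset":[-0.4,1,0],"twist":[0,0,0],"fingers":1}

```text
clock: 27.98
position: [0.5047, -0.2162, 0.1867]
ee_rot: [-3.141, -0.004, 0.0]
force: [0.6, 0.2, 0.7]
width: 1.002
gripper_force: 0.0
```

```bash
python3 m.py 8 wrist; python3 -c "
from h import *
im=cv2.imread('pics/wrist8.png')[0:230,120:560]
cv2.imwrite('pics/w8c.png',cv2.resize(im,None,fx=1.8,fy=1.8))
s=observe();print(s['position'],s['ee_rot'])"
```

```text
wrist
cork 347 -490 size 112 12 ang 89.7 EDGE
cork 402 -420 size 72 28 ang 15.2 
cork 401 -13 size 27 71 ang 76.2 
cork 544 41 size 38 117 ang 77.5 EDGE
cork 554 -83 size 99 113 ang 82.8 
cork 579 -244 size 112 100 ang 3.1 
motor_center 0.98 [305. 116.] [ 0.5808 -0.2428]
motor_tray_in 0.82 [144. 146.] [ 0.552  -0.0842]
[ 0.50427828 -0.21764939  0.18689327] [3.14151111e+00 1.10062600e-03 6.19902047e-05]
```

View pics/w8c.png

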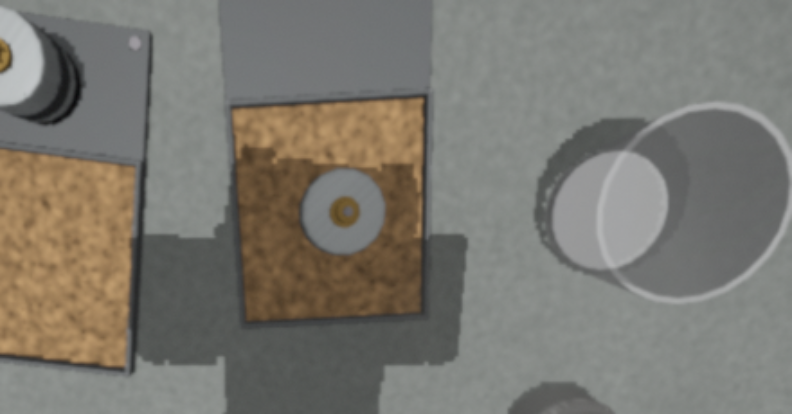

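The motor is upright in the middle of the free tray, top at crop (343,211). Now to grasp it.

>>> jog_arm:
  newtons: 20
  plan:
    - {"offset":[0.3,0.1,0],"twist":[0,0,0],"fingers":1}
    - {"offset":[0.507,0.18,0.1],"twist":[0,0,0],"fingers":1}
    - {"offset":[0.507,0.18,0.4],"twist":[0,0,0],"fingers":1}
    - {"offset":[0.507,0.18,0.65],"twist":[0,0,0],"fingers":1}
    - {"offset":[0.507,0.18,0.85],"twist":[0,0,0],"fingers":1}
    - {"offset":[0.507,0.18,1],"twist":[0,0,0],"fingers":1}
    - {"offset":[0.507,0.18,1],"twist":[0,0,0],"fingers":1}
    - {"offset":[0.507,0.18,1],"twist":[0,0,0],"fingers":-1}
    - {"offset":[0.507,0.18,1],"twist":[0,0,0],"fingers":-1}
    - {"offset":[0.507,0.18,1],"twist":[0,0,0],"fingers":-1}
    - {"offset":[0.507,0.18,1],"twist":[0,0,0],"fingers":-1}
    - {"offset":[0.507,0.18,1],"twist":[0,0,0],"fingers":-1}
    - {"offset":[0.507,0.18,1],"twist":[0,0,0],"fingers":-1}
    - {"offset":[0.507,0.18,1],"twist":[0,0,0],"fingers":-1}

```text
clock: 30.12
position: [0.5803, -0.2448, 0.0369]
ee_rot: [3.141, 0.001, 0.0]
force: [-1.1, -0.5, 1.4]
width: 0.43
gripper_force: 20.0
```

>>> jog_arm:
  plan:
    - {"offset":[0,0,-0.05],"twist":[0,0,0],"fingers":-1}
    - {"offset":[0,0,-0.2],"twist":[0,0,0],"fingers":-1}
    - {"offset":[0,0,-0.45],"twist":[0,0,0],"fingers":-1}
    - {"offset":[0,0,-0.7],"twist":[0,0,0],"fingers":-1}
    - {"offset":[-0.03,-0.15,-0.75],"twist":[0,0,0],"fingers":-1}
    - {"offset":[-0.06,-0.35,-0.75],"twist":[0,0,0],"fingers":-1}
    - {"offset":[-0.1,-0.6,-0.75],"twist":[0,0,0],"fingers":-1}
    - {"offset":[-0.14,-0.85,-0.75],"twist":[0,0,0],"fingers":-1}
    - {"offset":[-0.173,-1,-0.75],"twist":[0,0,0],"fingers":-1}
    - {"offset":[-0.173,-1,-0.75],"twist":[0,0,0],"fingers":-1}
    - {"offset":[-0.173,-1,-0.75],"twist":[0,0,0],"fingers":-1}

```text
clock: 31.5
position: [0.5537, -0.095, 0.1489]
ee_rot: [3.141, 0.001, -0.002]
force: [0.2, -0.2, -2.0]
width: 0.428
gripper_force: 20.0
```

>>> jog_arm:
  plan:
    - {"offset":[0,-0.07,0.1],"twist":[0,0,0],"fingers":-1}
    - {"offset":[0,-0.07,0.3],"twist":[0,0,0],"fingers":-1}
    - {"offset":[0,-0.07,0.5],"twist":[0,0,0],"fingers":-1}
    - {"offset":[0,-0.07,0.64],"twist":[0,0,0],"fingers":-1}
    - {"offset":[0,-0.07,0.71],"twist":[0,0,0],"fingers":-1}
    - {"offset":[0,-0.07,0.735],"twist":[0,0,0],"fingers":-1}
    - {"offset":[0,-0.07,0.742],"twist":[0,0,0],"fingers":-1}
    - {"offset":[0,-0.07,0.742],"twist":[0,0,0],"fingers":-1}

```text
clock: 32.5
position: [0.5547, -0.0844, 0.0387]
ee_rot: [3.141, 0.0, 0.002]
force: [-0.3, 0.1, -1.9]
width: 0.431
gripper_force: 20.0
```

>>> jog_arm:
  plan:
    - {"offset":[0,0,0.004],"twist":[0,0,0],"fingers":-1}
    - {"offset":[0,0,0.007],"twist":[0,0,0],"fingers":-1}
    - {"offset":[0,0,0.008],"twist":[0,0,0],"fingers":-1}

```text
clock: 32.88
position: [0.5543, -0.0844, 0.037]
ee_rot: [3.142, 0.0, 0.0]
force: [0.3, -0.6, -1.9]
width: 0.432
gripper_force: 20.0
```

>>> jog_arm:
  plan:
    - {"offset":[0,0,0.003],"twist":[0,0,0],"fingers":-1}
    - {"offset":[0,0,0.005],"twist":[0,0,0],"fingers":-1}
    - {"offset":[0,0,0.005],"twist":[0,0,0],"fingers":-1}

```text
clock: 33.25
position: [0.5543, -0.0843, 0.0369]
ee_rot: [3.141, 0.001, 0.001]
force: [-3.3, -0.0, 8.2]
width: 0.432
gripper_force: 20.0
```

Touching down. Release, rise, and back off for a check.

>>> jog_arm:
  plan:
    - {"offset":[0,0,0],"twist":[0,0,0],"fingers":1}
    - {"offset":[0,0,0],"twist":[0,0,0],"fingers":1}
    - {"offset":[0,0,0],"twist":[0,0,0],"fingers":1}
    - {"offset":[0,0,0],"twist":[0,0,0],"fingers":1}
    - {"offset":[0,0,-0.2],"twist":[0,0,0],"fingers":1}
    - {"offset":[0,0,-0.6],"twist":[0,0,0],"fingers":1}
    - {"offset":[0,0,-1],"twist":[0,0,0],"fingers":1}
    - {"offset":[0,0,-1],"twist":[0,0,0],"fingers":1}

```text
clock: 34.25
position: [0.5572, -0.0841, 0.1911]
ee_rot: [3.141, 0.0, 0.014]
force: [0.0, 0.6, -0.3]
width: 1.002
gripper_force: 0.0
```

>>> jog_arm:
  plan:
    - {"offset":[-0.6,-1,-0.6],"twist":[0,0,0],"fingers":1}
    - {"offset":[-0.6,-1,-0.6],"twist":[0,0,0],"fingers":1}
    - {"offset":[-0.6,-1,-0.6],"twist":[0,0,0],"fingers":1}
    - {"offset":[-0.6,-1,-0.6],"twist":[0,0,0],"fingers":1}
    - {"offset":[-0.6,-1,-0.6],"twist":[0,0,0],"fingers":1}
    - {"offset":[-0.6,-1,-0.6],"twist":[0,0,0],"fingers":1}

```text
clock: 35.0
position: [0.4644, 0.064, 0.275]
ee_rot: [3.141, -0.003, -0.003]
force: [0.5, 0.5, -0.3]
width: 0.997
gripper_force: 0.0
```

```bash
python3 m.py 9 wrist
```

```text
wrist
cork 243 -285 size 141 14 ang 89.4 EDGE
cork 312 -196 size 91 35 ang 15.1 
cork 314 322 size 36 91 ang 75.8 
cork 496 237 size 112 98 ang 2.0 
cork 546 80 size 112 100 ang 6.9 
cork 554 -85 size 98 112 ang 83.0 
cork 579 -244 size 112 88 ang 3.3 EDGE
valve_center 0.95 [342. 204.] [ 0.4362 -0.0195]
valve_center 0.76 [132. 161.] [0.4915 0.2367]
motor_center 0.9 [402. 107.] [ 0.5518 -0.0815]
motor_center 0.22 [262. 113.] [0.5467 0.0795]
pump_center 0.57 [263. 112.] [0.5474 0.0783]
valve_tray_in 0.75 [143. 152.] [0.4997 0.2343]
motor_tray_in 0.75 [393. 109.] [ 0.5516 -0.0834]
free_tray_in 0.8 [529.  82.] [ 0.5807 -0.2427]
```

View pics/wrist9.png

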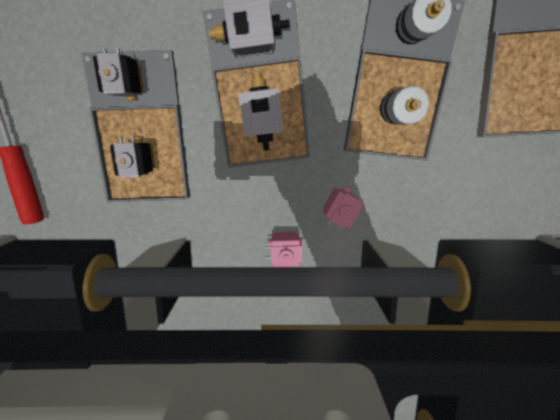

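wrist9: valve at (130,158), pump at (260,112) and motor at (405,106) all stand upright in their trays, and the free tray is empty. One quick check of how well the valve is centred, using the nut.

```bash
python3 -c "
from h import *
c=calibration('wrist'); print(onz(c,(126,160),.058), onz(c,(414,104),.07), onz(c,(260,111),.05))
o=onz(c,(126,160),.058)
if np.hypot(o[0]-.4965,o[1]-.2365)<.008: print(sign_off())
"
```

```text
[0.4946883  0.23391771 0.058     ] [ 0.55347254 -0.07936489  0.07      ] [0.54797832 0.08238103 0.05      ]
the job is handed in; nothing more can be done
None
```

The valve, pump and motor each stand upright in the front compartment of their matching tray, within about 6 mm of the middle by the last wrist picture. The motor went via the free tray, and I handed the job in after about 35 s of the 112 s allowed.

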